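Change over a cigar cutter: set the ring gauge, hold the length stop's plunger out

ROBOT

A 6-joint arm with a two-finger parallel gripper is mounted at the origin on the work surface. World frame = base frame: x ahead of the robot, y to its left, z up, the work surface at z = 0. Lengths are in m, angles in rad, forces in N, time in s.
With the tool pointing down it reaches from about 0.375 to 0.9 m from the base axis. Payload 3.1 kg.
Tool frame: the origin (TCP) lies at the very end of the fingers, on their centre line; the grasp point (between the pads) lies 19 mm behind it (robot.tcp_to_grasp is the distance from the TCP to the grasp point, in m); z points along the fingers, y is the line along which they close (so a half turn about z gives the same grasp; the last joint's range is limited). The gripper opens to 87 mm and grips with 3 to 60 N. Pads are 19 mm wide; open, the fingers measure 117 mm over their backs; the gripper's body (75 mm by 190 mm) begins 51 mm behind the grasp point.
Start: joints at [-1.361, 0.527, 1.433, -0, 1.181, -0.178], TCP at [0.237, -0.578, 0.223] pointing down, gripper open.
Joint ranges: [-3.08, 3.08], [-0.75, 2.2], [0.22, 2.44], [-1.43, 4.57], [0, 2.65], [-2.85, 2.85]. Speed limits (rad/s): [2.79, 2.79, 3.14, 3.14, 3.14, 3.14].

INTERFACE

Orientations are given as [roll, pitch, yaw] about the fixed x, y, z axes, in that order (R = Rz(yaw) Ry(pitch) Rx(roll)).
In Python, from workcell import robot, inverse_kinematics, status, optics, close_job gives the robot as it stands. Calls block until the motion is done:
- robot.movep(position, orientation): joint-space move of the TCP to a pose.
- robot.move_linear(position, rate=0.15, rot=None): straight line of the TCP; rot=None keeps the orientation; rate is the mean speed in m/s.
- robot.set_joints(angles): joint-space move.
- robot.set_gripper(opening): finger opening in m; the grip force is fixed at half the most; returns when the fingers have stopped.
- robot.pause(seconds).
- inverse_kinematics(position, orientation): joint angles nearest the present ones, or None.
- status.sense(): the state.
- optics.read_camera(name): name is "side" or "top"; returns the picture (400x640x3 uint8, red, green, blue); there is no depth.
- optics.calibration(name): a dict with "intrinsics" (3x3 intrinsics, pixels), "rvec" (rotation vector, rad) and "tvec" (3), from world to camera coordinates, as OpenCV has them. Camera axes: x right, y down, z forward; pixel columns grow to the right and rows downward; lengths in m; the calibration is good to about 2 mm. A picture is of the moment at which its call begins. calibration takes no time and is no camera call.
A pose or a line that the arm cannot do raises robot.IKError and nothing moves.
- close_job(): hands the job in; it is judged then, once.
The state is a dict: "t": time; "joint_pos": joint angles; "dq": joint speeds; "effort": joint torques, N m; "tool_pos": TCP position; "tcp_rot": TCP orientation; "force": force on the tool from outside, world axes, zero at the start; "wrist_torque": the same for the moment, N m; "grip_width": finger opening in m; "grasp_force": force on a finger pad.
Only numpy, scipy, OpenCV 4.12 (cv2) and the standard library are available. Lean on these libraries where they do the work, as an engineer would, in place of code of your own. Each camera call takes 0.05 s, during which the arm holds its last target. There are 200 camera calls.

TASK

We are changing the cigar cutter over to a bigger cigar: first turn the ring-gauge dial to its third dot, counting from the smallest, then pull the sprung plunger of the length stop straight up as far as it goes and hold it there, with its pin clear of the hole, so that I can slide the stop. Finish while still gripping the plunger and holding it fully out. Leave the blade lever up and do not disturb the other things on the desk.

Things in the scene. Friction and masses are not known exactly. Their poses are not given: they have to be found in the camera images.
- cutter: Bench cigar cutter, fixed to the desk; grey base plate 240 (x) x 460 (y) x 18 high, origin under its middle, z up, yaw within 0.35 rad. In its frame (mm): cigar trough along y at x 60, up to z 47; on the -x side, towards the robot, the two controls at x -50: ring-gauge dial at y 50, length stop at y -120; blade frame at y 163, up to z 76. Hold-down arm at y 80, up to z 86.
- stop_carriage: Length stop: aluminium bridge 48 (x) x 40 (y), top at z 72, astride a steel index bar (along the cutter's y, 26 wide, top at z 40, holes of 8 at 25 pitch); the sprung plunger stands on it. A stop arm 12 wide (z 49 to 59) reaches to +x over the trough. Origin on the bar's centre line at the bar's foot (z 18). Locked while the pin is in its hole; with the pin clear it slides along the bar at 3 N.
- dial (a joint): Angle (rad) of the ring-gauge dial, a bar knob; grows clockwise seen from above, 0 to 1.8. Sprung detent at each of four black dots, which grow in size clockwise: 0 (smallest), 0.6, 1.2 (third), 1.8 (largest). The pointer stands at pi + 0.9 - value from the cutter's +x, so the dots are on the robot's side. Starts at 0 to 0.6. Takes 0.2 N m; let go within 0.2 rad of a dot it snaps to it.
- dial_grip (a point): Point on the dial's axis, in its bar grip, z 80; turns with the knob: x axis along the bar to the pointer end (white line on top, small nose at the foot), z up. Bar 40 long x 12 wide, from z 62 to 90, on a skirt 40 in diameter (z 58 to 62), over a round aluminium plate 90 in diameter with its top at z 58, the dots 34 from the axis; grey housing 100 x 100 below.
- plunger (a joint): Lift (m) of the length stop's index plunger, straight up: 0 with the pin seated 8 mm deep in its hole in the index bar, 0.012 fully pulled out against its stop. A spring pulls it home with 8 N at 0 and 14 N at 0.012; it has no catch and snaps back when let go.
- plunger_knob: The plunger's knurled black round knob, 28 diameter x 26 high, upright above the carriage; origin at the centre of its underside (z 91 when seated), z up. Below it a steel sleeve 18 in diameter (top z 88) with a nut 24 across (z 72 to 78) on the carriage.
- plunger_grip (a point): Centre of the plunger knob, 13 above its underside (z 104 when seated).
- blade_lever (a joint): Angle (rad) of the blade lever: 0 is up and leaning back, held by a spring (0.75 N m); grows to 1.3 as the handle is pulled down towards the cutter's -x side. Leave it up.
- lever_handle (a point): Middle of the lever's wooden grip (25 diameter, 55 long), about z 184 with the lever up.
- ring_gauge: Bystander, loose, not needed: wooden ring-gauge board with round holes, 50 x 150 x 8, lying flat near the cutter's front edge; origin at the centre of its underside.
- brush: Bystander, loose, not needed: wooden-handled brush, 180 long, lying flat near the cutter's front edge; origin at the centre of its underside.
- chaveta: Bystander, loose, not needed: half-moon steel leaf knife, 85 x 130 x 4, lying flat near the cutter's front edge; origin at the centre of its underside.
- cigar_tray: Bystander, loose, not needed: shallow wooden tray of cigars, 200 x 160 x 40 high, beyond the cutter's +y end; origin at the centre of its underside.
- gum_tin: Bystander, loose, not needed: painted round tin, 84 diameter, 75 high, beyond the cutter's -y end; origin at the centre of its underside.
- tumbler: Bystander, loose, not needed: glass tumbler, 72 diameter, 90 high, beyond the cutter's -y end; origin at the centre of its underside.
- ruler: Bystander, loose, not needed: wooden ruler, 260 x 28 x 5, lying flat along the cutter's back edge; origin at the centre of its underside.

How it is judged:
On the way, in this order (a step that is already met when the one before it is completed fails the run):
1. the dial stands at its third dot, the plunger still seated (value of joint dial between 1.08 and 1.32 rad and value of joint plunger below 0.004 m), for 0.3 s.
2. the plunger is pulled fully out by the fingers (value of joint plunger above 0.0105 m and contact force between the fingers and plunger_knob above 4 N), for 0.3 s.
At the end, for the whole second after the job is handed in: The dial stands within 0.12 rad of its third dot (1.2 rad), the plunger is out by more than 10.5 of its 12 mm, held by the fingers (contact over 4 N), and the blade lever is up (below 0.15 rad) (all of step 2 and value of joint dial between 1.08 and 1.32 rad and value of joint blade_lever below 0.15 rad); the arm keeps its last pose, push and grip.
It fails at once if the blade lever is pulled down by more than 0.3 rad (value of joint blade_lever above 0.3 rad).
It fails at once if a bystander is moved by more than 30 mm (distance of any of ring_gauge, brush, chaveta, cigar_tray, gum_tin, tumbler, ruler from where it was at the start of the episode above 0.03 m).
It also fails if it takes over 45 s, if anything falls off the work surface, if the arm or the gripper's body presses on something with over 40 N, if the wrist force passes 120 N, or if a joint passes its speed limit or range.

## Working session

There is one attempt and no reset: what is moved stays moved. The work goes in short steps, each a Python script; the robot and the scene stay as the last script left them, time stands still between calls to the robot, and variables do not carry over. Pictures are saved under pics/ and viewed, at most 10 in all, crops included, and the job is handed in when it is done.

```bash
mkdir -p pics; python3 - <<'E'
from workcell import robot,status,optics
import cv2
for n in("top","side"):
    im=optics.read_camera(n); cv2.imwrite(f"pics/{n}0.png",im[:,:,::-1]); c=optics.calibration(n); print(n,c)
print(status.sense())
E
```

```text
top {'intrinsics': array([[433.08849531,   0.        , 317.50890795],
       [  0.        , 433.08849531, 194.51454467],
       [  0.        ,   0.        ,   1.        ]]), 'rvec': array([ 2.14258675, -2.13808554,  0.09790911]), 'tvec': array([0.081107  , 0.58227027, 1.07089542])}
side {'intrinsics': array([[497.4404287 ,   0.        , 316.23648209],
       [  0.        , 497.4404287 , 192.06894021],
       [  0.        ,   0.        ,   1.        ]]), 'rvec': array([ 1.00638625, -2.3246385 ,  1.18391768]), 'tvec': array([0.41753095, 0.33042189, 1.09348703])}
{'t': 0.1, 'joint_pos': array([-1.36050349e+00,  5.28357734e-01,  1.43373386e+00, -2.20092437e-05,
        1.18140031e+00, -1.78483144e-01]), 'dq': array([-0.0012854 , -0.00104613, -0.00322069, -0.00077908,  0.00146761,
       -0.00140599]), 'effort': array([-9.91870984e-04, -4.40986168e+01, -1.77150643e+01,  6.32880209e-02,
        5.33748942e-02, -5.58662884e-05]), 'tool_pos': array([ 0.23680593, -0.57771215,  0.22169181]), 'tcp_rot': array([-3.13971996e+00, -3.17164316e-04,  3.88784059e-01]), 'force': array([-0.1757542 , -0.46222413,  0.52951595]), 'wrist_torque': array([-0.00915977, -0.02474093, -0.00068323]), 'grasp_force': 0.0, 'grip_width': 0.08683376050981387}
```

View pics/top0.png

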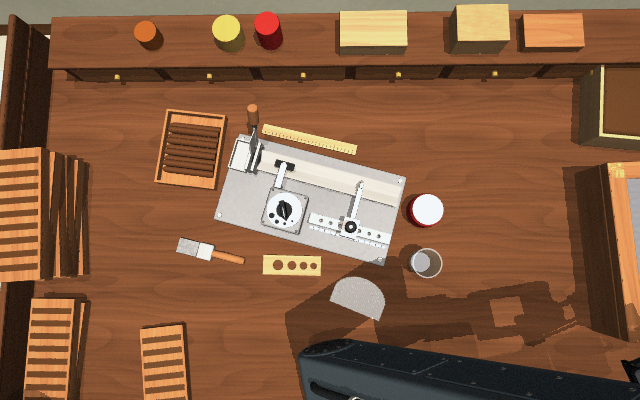

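View pics/side0.png

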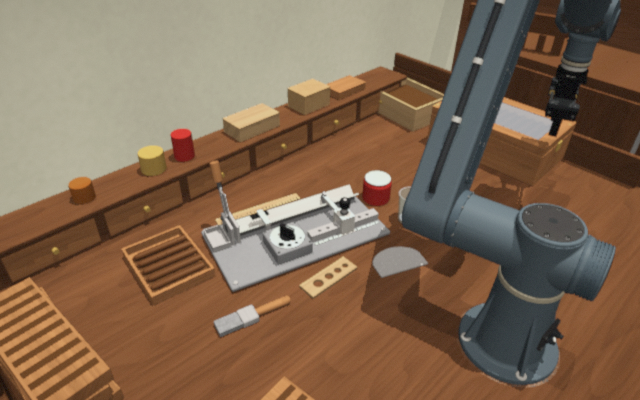

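The top picture shows the plate corners near (239,134), (406,177), (384,265) and (215,219). The dial is near (285,211) and the plunger knob near (351,227). I'll zoom in on both views.

```bash
python3 - <<'E'
import cv2
a=cv2.imread("pics/top0.png")[120:280,205:415]
a=cv2.resize(a,None,fx=3.7,fy=3.7,interpolation=cv2.INTER_CUBIC);cv2.imwrite("pics/tc.png",a)
a=cv2.imread("pics/side0.png")[150:290,195:400]
a=cv2.resize(a,None,fx=3.8,fy=3.8,interpolation=cv2.INTER_CUBIC);cv2.imwrite("pics/sc.png",a)
E
```

```text
(no output)
```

View pics/tc.png

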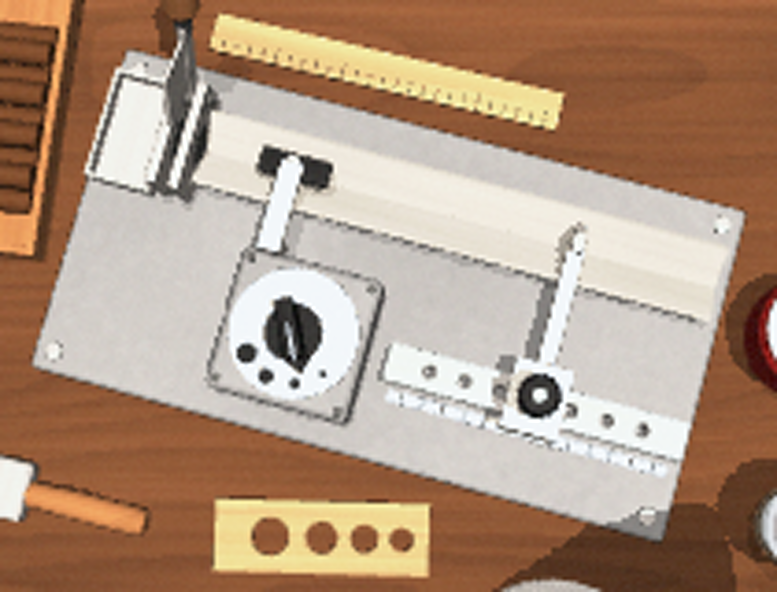

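View pics/sc.png

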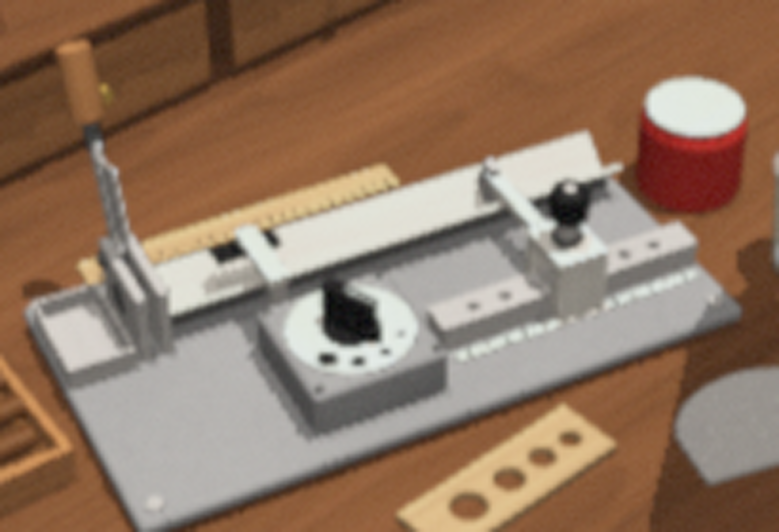

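In the top crop, the plate corners are at (130,52), (745,212), (663,540) and (35,365), and the dial disc centre is at (295,334). The pointer tip is near (298,370), between the smallest dot and the second. The plunger knob top is at (540,395). In the side crop, the dial disc is at (350,328) and the knob at (569,200).

```bash
cat > h.py <<'E'
import numpy as np,cv2
from workcell import robot,status,optics,inverse_kinematics
C={n:optics.calibration(n) for n in("top","side")}
def proj(n,P): 
    c=C[n]; return cv2.projectPoints(np.atleast_2d(np.float64(P)),c["rvec"],c["tvec"],c["intrinsics"],None)[0][:,0]
def back(n,uv,z):
    c=C[n];R=cv2.Rodrigues(c["rvec"])[0];o=-R.T@c["tvec"];d=R.T@np.linalg.solve(c["intrinsics"],[*uv,1.]);return o+d*(z-o[2])/d[2]
def cw(p,P):
    c,s=np.cos(p[2]),np.sin(p[2]);P=np.atleast_2d(P).astype(float)
    return np.c_[p[0]+c*P[:,0]-s*P[:,1],p[1]+s*P[:,0]+c*P[:,1],P[:,2]]
E
cat > fit.py <<'E'
from h import *
from scipy.optimize import least_squares
T=lambda u,v:np.array([u/3.7+205,v/3.7+120])
S=lambda u,v:np.array([u/3.8+195,v/3.8+150])
tp=[((.12,.23,.018),T(130,52)),((.12,-.23,.018),T(745,212)),((-.12,-.23,.018),T(663,540)),((-.12,.23,.018),T(35,365)),((-.05,.05,.058),T(295,334))]
sp=[((-.12,-.23,.018),S(740,310)),((-.05,.05,.058),S(350,328)),((.12,.23,.018),S(30,308))]
kt,ks=T(540,395),S(569,203)
def f(p):
    r=[(proj("top",cw(p,a))[0]-b) for a,b in tp]+[(proj("side",cw(p,a))[0]-b) for a,b in sp]
    r+=[proj("top",cw(p,(-.05,p[3],.117)))[0]-kt,proj("side",cw(p,(-.05,p[3],.104)))[0]-ks]
    return np.ravel(r)
s=least_squares(f,[.6,0,-.2,-.12]);p=s.x
print(p);print(s.fun.reshape(-1,2).round(1))
print("dial",cw(p,(-.05,.05,.08)),"knob",cw(p,(-.05,p[3],.104)))
d=cw(p,(-.05,.05,.09))[0]
for uv,z in((T(298,370),.07),(T(295,384),.058),(T(322,374),.058),(T(246,353),.058),(T(285,298),.09)):
    b=back("top",uv,z)-d; a=np.arctan2(b[1],b[0]); print(uv,np.hypot(*b[:2]),"value",(np.pi+.9-(a-p[2])+np.pi)%(2*np.pi)-np.pi)
np.save("p.npy",p)
# residual refinement: predicted bar outline in side view
E
python3 fit.py
```

```text
[ 0.57534216  0.10251143 -0.26469576 -0.11862129]
[[-0.9 -1.4]
 [ 1.1 -0.5]
 [ 0.3  0.9]
 [-1.5  0.6]
 [-0.  -0.2]
 [ 1.8 -0.8]
 [ 0.8 -0.3]
 [-1.6 -0.5]
 [-0.2 -0.1]
 [ 0.3  0. ]]
dial [[0.54016433 0.16385082 0.08      ]] knob [[0.49605037 0.00110225 0.104     ]]
[285.54054054 220.        ] 0.025925590568614966 value 0.4897136959357411
[284.72972973 223.78378378] 0.034318821891061654 value 0.6191501986601793
[292.02702703 221.08108108] 0.03330708075391578 value 0.0369851643230561
[271.48648649 215.40540541] 0.035662367269536616 value 1.8211947202831613
[282.02702703 200.54054054] 0.02080699019898356 value -2.6664928331079256
```

The fit agrees to about 1.5 px, the dots land on their stated values, and the dial reads about 0.48. Next I'll check lever clearance, then move above the dial.

```bash
cat >> h.py <<'E'
p=np.load("p.npy")
dial=cw(p,(-.05,.05,0))[0]; knob=cw(p,(-.05,p[3],0))[0]
def yaw(v): return .9-v+p[2]
def rot(y): return [np.pi,0,y]
E
python3 - <<'E'
from h import *
print("handle",back("top",(252,112),.2),"vs dial",dial)
for v in(.48,1.2): print(inverse_kinematics([*dial[:2],.066],rot(yaw(v))))
print(inverse_kinematics([*knob[:2],.085],rot(0)))
robot.set_gripper(.05)
robot.movep([*dial[:2],.18],rot(yaw(.48)))
robot.move_linear([*dial[:2],.11],.1)
s=status.sense();print(s["t"],s["tool_pos"],s["tcp_rot"],s["force"])
im=optics.read_camera("side");cv2.imwrite("pics/s1.png",cv2.resize(im[130:290,190:400,::-1],None,fx=3.7,fy=3.7,interpolation=cv2.INTER_CUBIC))
E
```

```text
handle [0.74871354 0.22494769 0.2       ] vs dial [0.54016433 0.16385082 0.        ]
[ 9.65786158e-02  6.72817255e-01  1.70915181e+00 -4.44089210e-16
  7.59623592e-01  1.51207070e+00]
[ 9.65786158e-02  6.72817255e-01  1.70915181e+00 -4.44089210e-16
  7.59623592e-01  2.23207070e+00]
[-2.23455765e-01  5.81518438e-01  1.87232526e+00 -4.44089210e-16
  6.87748960e-01  1.34734056e+00]
4.675 [0.54069582 0.16385531 0.11037859] [ 3.14151801e+00 -1.03355555e-03  1.55256465e-01] [ 0.35612289  0.52246004 -0.00077862]
```

View pics/s1.png

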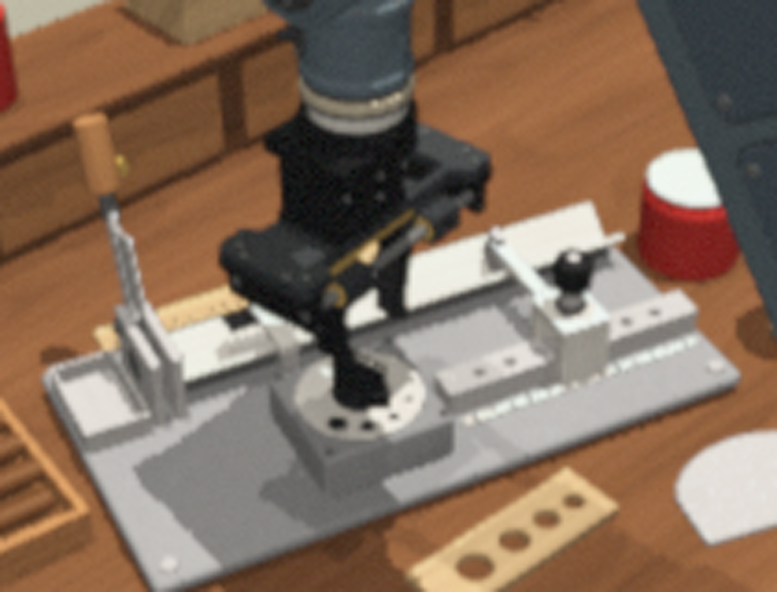

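The open fingers straddle the bar, with the dial at crop (365,385), and the lever handle at (95,150) is well clear. I'll descend, grip and turn.

```bash
python3 - <<'E'
from h import *
def st(l):
    s=status.sense();print(l,round(s["t"],2),s["tool_pos"].round(4),s["tcp_rot"].round(3),s["force"].round(1),s["wrist_torque"].round(2),round(s["grip_width"],4),round(s["grasp_force"],1));return s
robot.move_linear([*dial[:2],.067],.06);s=st("down")
if abs(s["force"][2])<8:
    robot.set_gripper(0.0);s=st("grip")
    if s["grip_width"]>.008:
        q=np.array(s["joint_pos"]);q0=inverse_kinematics([*dial[:2],.067],rot(yaw(.48)))
        for v in(.7,.95,1.2):
            robot.set_joints(inverse_kinematics([*dial[:2],.067],rot(yaw(v))));st(v)
        robot.set_gripper(.045);robot.pause(.2);st("open")
        robot.move_linear([*dial[:2],.15],.12)
        robot.movep([*knob[:2],.19],rot(0.))
        im=optics.read_camera("top");cv2.imwrite("pics/t2.png",cv2.resize(im[150:290,205:415,::-1],None,fx=3.7,fy=3.7,interpolation=cv2.INTER_CUBIC))
        im=optics.read_camera("side");cv2.imwrite("pics/s2.png",cv2.resize(im[130:290,190:400,::-1],None,fx=3.7,fy=3.7,interpolation=cv2.INTER_CUBIC));st("end")
E
```

```text
down 5.59 [0.5404 0.1639 0.067 ] [ 3.142 -0.     0.155] [ 0.3 -0.3 -0.1] [0.03 0.02 0.01] 0.0499 0.0
grip 6.33 [0.5401 0.1671 0.0671] [-3.136e+00 -2.000e-03  1.520e-01] [-0.6 11.9  0. ] [ 1.86  0.02 -0.14] 0.0115 30.0
0.7 6.66 [0.54   0.1674 0.0672] [-3.136 -0.    -0.067] [-0.7 12.5 -0.3] [2.08 0.12 0.15] 0.0114 30.0
0.95 7.01 [0.54   0.1678 0.0672] [-3.136e+00  1.000e-03 -3.180e-01] [-1.1 13.8 -0.4] [ 2.26  0.1  -0.05] 0.0117 30.0
1.2 7.36 [0.5402 0.1681 0.0672] [-3.135e+00  2.000e-03 -5.680e-01] [-0.3 14.5 -0.5] [ 2.41  0.05 -0.04] 0.0114 30.0
open 8.41 [0.5401 0.1639 0.067 ] [ 3.142  0.    -0.565] [-0.4 -0.   0.1] [ 0.09 -0.01  0.05] 0.0446 0.0
end 10.2 [0.4961 0.0019 0.1894] [-3.141e+00  1.000e-03  1.000e-03] [-1.1  0.2 -1.2] [0.   0.06 0.03] 0.0446 0.0
```

View pics/s2.png

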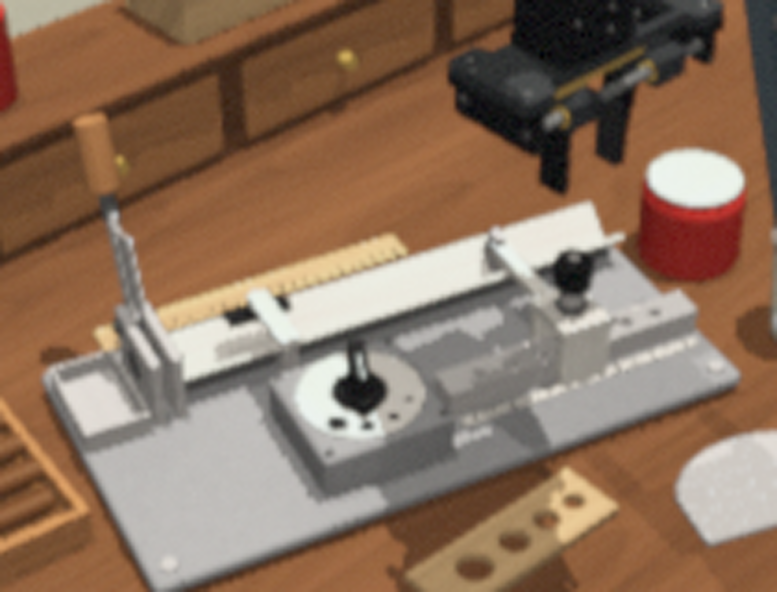

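The pointer at crop (360,410) points at the third dot (367,425), and the lever is still up. The grip showed the dial about 4 mm further to +y than my fit, so I'll apply that shift to the plunger. I'll grip gently, recentre, then pull.

```bash
python3 - <<'E'
from h import *
def st(l):
    s=status.sense();print(l,round(s["t"],2),s["tool_pos"].round(4),s["force"].round(1),s["wrist_torque"].round(2),round(s["grip_width"],4),round(s["grasp_force"],1));return s
x,y=knob[0],knob[1]+.004
robot.set_gripper(.06)
robot.move_linear([x,y,.135],.12,rot(0.));robot.move_linear([x,y,.086],.06);s=st("down")
assert abs(s["force"][2])<8
robot.set_gripper(0.);s=st("grip")
if abs(s["tool_pos"][1]-y)>.0008:
    y=s["tool_pos"][1]+.3*(s["tool_pos"][1]-y)
    robot.set_gripper(.05);robot.move_linear([x,y,.086],.05);robot.set_gripper(0.);s=st("regrip")
for dz in(.004,.008,.011,.0125,.0135):
    robot.move_linear([x,y,.086+dz],.02);s=st(dz)
robot.pause(.3);st("hold")
im=optics.read_camera("side");cv2.imwrite("pics/s3.png",cv2.resize(im[130:290,190:400,::-1],None,fx=3.7,fy=3.7,interpolation=cv2.INTER_CUBIC))
E
```

```text
down 12.38 [0.4963 0.0051 0.0861] [-0.   0.5  0.6] [ 0.    0.02 -0.05] 0.06 0.0
grip 13.05 [0.4964 0.0045 0.0862] [-1.1 -3.8  1. ] [-0.68  0.07 -0.05] 0.0271 30.0
0.004 13.4 [0.4964 0.0045 0.0893] [ 2.2 -3.8 -7.9] [-0.78 -0.3  -0.03] 0.0271 30.0
0.008 13.75 [0.4963 0.0046 0.093 ] [  2.1  -5.5 -10.4] [-0.76 -0.31  0.  ] 0.027 30.0
0.011 14.05 [0.4964 0.0048 0.096 ] [  3.7  -4.4 -13.6] [-0.57 -0.59  0.01] 0.0274 30.0
0.0125 14.3 [0.4964 0.0049 0.0976] [  4.4  -3.1 -13.4] [-0.6  -0.55  0.01] 0.0272 30.0
0.0135 14.55 [0.4964 0.0049 0.0984] [  3.4  -4.1 -14.9] [-0.6  -0.6   0.06] 0.0268 30.0
hold 14.85 [0.4964 0.0049 0.0984] [  3.1  -4.1 -14.5] [-0.59 -0.56  0.03] 0.0273 30.0
```

View pics/s3.png

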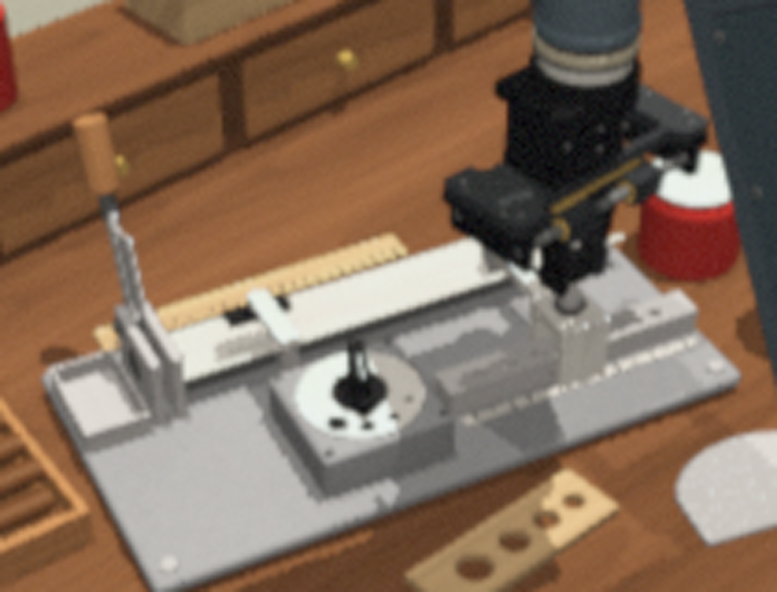

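The fingers hold the knob at crop (570,290), and the dial and lever are unchanged. The TCP has risen 12.2 mm and the force is near the spring's 14 N. I'll pull a little further to feel the stop.

```bash
python3 - <<'E'
from h import *
s=status.sense();x,y=.49605,knob[1]+.004
for z in(.1,.1005,.101,.1015,.102):
    robot.move_linear([x,y,z],.02);robot.pause(.2);s=status.sense();print(z,s["tool_pos"].round(4),s["force"].round(1),round(s["grip_width"],4))
    if s["force"][2]<-21: break
robot.pause(.4);s=status.sense();print(s["t"],s["tool_pos"].round(4),s["force"].round(1))
E
```

```text
0.1 [0.4963 0.0049 0.0984] [  5.3  -4.9 -19.2] 0.0275
0.1005 [0.4963 0.0049 0.0984] [  6.3  -4.1 -21.6] 0.0272
16.2 [0.4963 0.0049 0.0985] [  4.8  -4.  -23.3]
```

The TCP stays at z 0.0984 while the force climbs to 23 N, so the plunger is hard against its stop with no slip. I'll hand it in.

```bash
python3 -c "
from workcell import close_job
print(close_job())"
```

```text
the job is handed in; nothing more can be done
None
```

The dial is on its third dot, the gripper is holding the plunger fully out against its stop, and the blade lever is up. The job was handed in at about 16 s; no verdict came back.

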